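# Sort lamp housings by weight through the two-way return chute

### The arm

A 6-joint arm with a two-finger parallel gripper is mounted at the origin on the work surface. World frame = base frame: x ahead of the robot, y to its left, z up, the work surface at z = 0. Lengths are in m, angles in rad, forces in N, time in s.
With the tool pointing down it reaches from about 0.375 to 0.925 m from the base axis. Payload 5.7 kg.
Tool frame: the origin (TCP) lies between the finger pads; the fingertips stand 17 mm ahead of it and the grasp point (between the pads) lies 2 mm behind it; z points along the fingers, y is the direction in which the jaws open and shut (so a half turn about z gives the same grasp; the last joint's range is limited). The gripper opens to 88 mm and grips with 3 to 60 N. Pads are 20 mm wide; open, the fingers measure 115 mm over their backs; the gripper's body (75 mm by 178 mm) begins 61 mm behind the grasp point.
Start: joints at [1.105, 0.359, 1.51, -0, 1.272, -0.115], TCP at [0.206, 0.563, 0.24] pointing down, gripper open.
Joint ranges: [-2.97, 2.97], [-1.01, 2.36], [0.21, 2.38], [-0.96, 4.11], [0.2, 2.71], [-2.98, 2.98]. Speed limits (rad/s): [2.39, 2.39, 3.14, 3.14, 3.14, 3.14].

### API

Orientations are given as a unit quaternion [x, y, z, w].
In Python, from plant import arm gives the robot as it stands.
- The arm moves only by the shell command python3 -m handwheel 'ROWS'. ROWS is JSON, a list of rows, each a list of 3 entries, a list of its own where there are three numbers: the shift along the tool's x, y, z in m, then the turn about the tool's z in rad, then the finger opening in m, from 0 to 0.0878. A call has exactly 8 rows; each row is the pose to reach, as a shift and turn from the pose measured when the call began, along the tool's axes at that moment; what a row does not reach only later rows make up. A row lasts 1/12 s, in which the tool goes at most 41.7 mm and 7.16 degrees, less where a joint would pass 70% of its speed; a pose out of reach is approached as far as the arm can. A call with a gripper value outside its range is refused whole. The fingers move at their own pace and stop on an object; the grip force is fixed at half the most. Time passes only in rows, so rows that repeat a pose let the fingers close, or fill a call up. It gives the time, the measured TCP pose, the force and the opening at its end, in the units of the state.
- arm.get_obs(): the state, without advancing time (a new reading comes with each control period).
- arm.get_image(name): name is "side" or "top"; returns the picture (400x640x3 uint8, red, green, blue); there is no depth.
- arm.camera_info(name): a dict with "fovy" (degrees; the focal length in pixels is half the picture's height over the tangent of half this angle, whatever the lens; pixels are square), "cx", "cy" (the principal point, pixels), "rvec" (rotation vector, rad) and "tvec" (3), from world to camera coordinates, as OpenCV has them. Camera axes: x right, y down, z forward; pixel columns grow to the right and rows downward; lengths in m; the calibration is good to about 2 mm. A picture is of the moment at which its call begins. camera_info takes no time and is no camera call.
- arm.close_job(): hands the job in, once; it reports no verdict.
Trained networks look in the newest picture that a camera, given by its name, has taken for a name from the list of things; names that differ only in an ending like _2 or _b are one class to them, and where a whole thing is asked for, a point or a joint stands for the part that bears it (a point fixed in the world has none). Each returns a list of dicts, best first, with "p" (0 to 1); they miss things now and then, are a little off and sometimes report something else, mostly with a low value. They report only what shows in the picture. A call takes as long as a camera call. They do not tell look-alikes from the thing itself.
- arm.masks_of(camera, thing): "pixels" (400x640 bool, what is visible of it) and "point" ([column, row] in pixels, amid what is visible of it).
The state is a dict: "time": time; "joint_pos": joint angles; "qd": joint speeds; "tau": joint torques, N m; "tool_pos": TCP position; "ee_rot": TCP orientation; "wrist_force": force on the tool from outside, world axes, zero at the start; "torque": the same for the moment, N m; "gripper_width": finger opening in m.
Only numpy, scipy, OpenCV 4.12 (cv2) and the standard library are available. Lean on these libraries where they do the work, as an engineer would, in place of code of your own. Each camera call takes 0.05 s, during which the arm holds its last target.

### The job

Two identical-looking black lamp housings lie on the rack; neither, one or both may still have the heavy condenser inside, which you can only tell by lifting them. Return both through the mouth of the chute, setting the diverter lever beforehand so that each loaded (heavy) housing ends up in the blue bin and each empty (light) one in the yellow bin. Leave the lens and the rail carrier where they are.

Things in the scene. Friction and masses are not known exactly. Their poses are not given: they have to be found in the camera images.
- chute: fixed two-way return chute, 160 mm deep (x), 425 mm wide (y), origin under its centre on the table, front (-x) to the robot. What is dropped in the middle mouth is sent by the swinging orange flap to the blue bin (+y end) or yellow bin (-y end). Clear covers close the bins, so the mouth is the only way in. A housing dropped in lying along the chute's x rolls to its bin by itself
- mouth (a point): centre of the chute's funnel mouth, at its rim 236 mm above the table. The opening is 144 mm long along the chute's x; along y it is 200 mm wide at the rim and narrows to 120 mm at 190 mm above the table. Let a housing go centred here, its centre 215 to 260 mm above the table; the flap's top edge swings 163 to 195 mm above the table
- blue_bin (a point): centre of the floor of the blue bin (for loaded housings), 155 mm to the chute's +y side; floor 100 mm wide in y, room for two housings side by side
- yellow_bin (a point): centre of the floor of the yellow bin (for empty housings), 155 mm to the chute's -y side; floor 100 mm wide in y, room for two housings side by side
- lever_knob (a point): centre of the red ball (28 mm) on the diverter lever, a 12 mm steel bar 135 mm before (-x of) the chute's centre, 59 mm before its front pane. It swings sideways about a pivot along the chute's x, 100 mm above the table, radius 165 mm: ball centre 265 mm above the table upright, 238 mm and 90 mm to the side at either end stop. Push the ball sideways, fingers reaching just below it
- diverter (a joint): angle of lever and flap, which move as one: 0 upright, positive = leaning to the chute's +y, end stops at -0.58 and 0.58 rad. Stays where it is left, starts anywhere; moving it takes about 2 N at the ball, and the force rises sharply at a stop. They lean over the shut bin: lever fully to +y sends parts to the yellow bin (-y), lever fully to -y sends them to the blue bin (+y)
- rack: fixed white plate 220 x 110 x 12 mm with two pairs of black V saddles 110 mm apart along its x; origin under its centre on the table. The housings lie along its y; the saddles stand 42 mm either side of the middle and rise to 47 mm above the table, so the middle 70 mm of each housing is free to grip from above
- lens_mount: bystander: loose lens on a post with a black foot, 140 mm tall, origin under its foot
- rail_carrier: bystander: loose black rail carrier block 50 x 60 x 70 mm with a steel screw, origin under its centre
- housing_a_centre (a point): black ribbed lamp housing: closed cylinder, diameter 44 mm, 110 mm long along its own y, copper end discs, lying in the rack. Point: its centre (52 mm above the table at the start). Its middle 32 mm is 43 mm across: grip there. Empty it weighs about 0.2 kg, loaded about 0.6 kg; nothing shows it from outside. Neither, one or both of the two may be loaded. The insert has 1 mm of play
- housing_a: the same housing as housing_a_centre; origin at its centre
- housing_b_centre (a point): black ribbed lamp housing: closed cylinder, diameter 44 mm, 110 mm long along its own y, copper end discs, lying in the rack. Point: its centre (52 mm above the table at the start). Its middle 32 mm is 43 mm across: grip there. Empty it weighs about 0.2 kg, loaded about 0.6 kg; nothing shows it from outside. Neither, one or both of the two may be loaded. The insert has 1 mm of play
- housing_b: the same housing as housing_b_centre; origin at its centre
Things that resemble listed ones, but are neither listed nor needed, are in the scene too. Leave any brown look-alike of the housing_b alone. What is shaped like the housing_a but green or pink is not meant.

How it is judged:
At the end, for the whole second after the job is handed in: Both housings rest (under 0.03 m/s) on a bin floor, centre 110 to 210 mm to the side of the chute's middle and under 65 mm above the table: those pressing on the chute with over 3.9 N (loaded) in the blue bin (+y), the lighter ones in the yellow bin (-y) (((y of housing_a_centre in the frame of chute between 0.11 and 0.21 m and z of housing_a_centre in the frame of chute below 0.065 m and x of housing_a_centre in the frame of chute between -0.075 and 0.075 m and contact force between housing_a and chute above 3.9 N) or (y of housing_a_centre in the frame of chute between -0.21 and -0.11 m and z of housing_a_centre in the frame of chute below 0.065 m and x of housing_a_centre in the frame of chute between -0.075 and 0.075 m and contact force between housing_a and chute below 3.9 N)) and ((y of housing_b_centre in the frame of chute between 0.11 and 0.21 m and z of housing_b_centre in the frame of chute below 0.065 m and x of housing_b_centre in the frame of chute between -0.075 and 0.075 m and contact force between housing_b and chute above 3.9 N) or (y of housing_b_centre in the frame of chute between -0.21 and -0.11 m and z of housing_b_centre in the frame of chute below 0.065 m and x of housing_b_centre in the frame of chute between -0.075 and 0.075 m and contact force between housing_b and chute below 3.9 N)) and linear speed of each of housing_a, housing_b below 0.03 m/s); the robot touches nothing.
It fails at once if the lens mount or the rail carrier is displaced by more than 30 mm (distance of any of lens_mount, rail_carrier from where it was at the start of the episode above 0.03 m).
It fails at once if the lens mount is tipped over (angle between lens_mount's own z axis and vertical above 0.5 rad).
It also fails if it takes over 72 s, if anything falls off the work surface, if the arm or the gripper's body presses on something with over 40 N, if the wrist force passes 120 N, or if a joint passes its speed limit or range.

## Working session

There is one attempt and no reset: what is moved stays moved. The work goes in short steps, Python scripts to look and compute and a shell command to move; the robot and the scene stay as the last step left them, time stands still between calls to the robot, and variables do not carry over. Pictures are saved under pics/ and viewed, and the job is handed in when it is done.

```bash
ls; mkdir -p pics; cat > h.py <<'E'
import numpy as np, cv2
from plant import arm
def cam(n):
    c=arm.camera_info(n); f=200/np.tan(np.radians(c["fovy"])/2)
    K=np.array([[f,0,c["cx"]],[0,f,c["cy"]],[0,0,1]]); R=cv2.Rodrigues(np.array(c["rvec"],float))[0]; t=np.array(c["tvec"],float).reshape(3)
    return K,R,t
def proj(n,X):
    K,R,t=cam(n); p=K@(R@np.array(X,float)+t); return p[:2]/p[2]
def ray(n,uv):
    K,R,t=cam(n); d=R.T@np.linalg.inv(K)@np.array([uv[0],uv[1],1.]); return -R.T@t,d/np.linalg.norm(d)
def atz(n,uv,z):
    o,d=ray(n,uv); return o+d*(z-o[2])/d[2]
def tri(a,ua,b,ub):
    o1,d1=ray(a,ua);o2,d2=ray(b,ub)
    s=np.linalg.lstsq(np.c_[d1,-d2],o2-o1,rcond=None)[0]
    p,q=o1+s[0]*d1,o2+s[1]*d2; return (p+q)/2,np.linalg.norm(p-q)
def save(n,f):
    im=arm.get_image(n); cv2.imwrite(f"pics/{f}.png",im[:,:,::-1]); return im
E
python3 - <<'E'
from h import *
for n in("top","side"):
    save(n,n+"0"); c=cam(n); print(n,arm.camera_info(n),-c[1].T@c[2])
o=arm.get_obs(); print(o)
E
```

```text
pics
top {'fovy': 44.93467021183357, 'cx': 315.33409637062425, 'cy': 203.50620461795467, 'rvec': array([ 2.16826042, -2.1074977 ,  0.2245499 ]), 'tvec': array([-0.04410776,  0.58577343,  1.49939606])} [0.30469283 0.01056054 1.58123854]
side {'fovy': 49.7097028974044, 'cx': 313.8713813242241, 'cy': 201.73735164244164, 'rvec': array([ 0.23946517, -2.84862199,  1.10653126]), 'tvec': array([0.56456165, 0.20103878, 1.25555892])} [0.42008422 0.78478004 1.06921661]
{'time': 0.1, 'joint_pos': array([ 1.10488733e+00,  3.59417994e-01,  1.51129911e+00,  3.63690826e-05,
        1.27250381e+00, -1.15101832e-01]), 'qd': array([ 0.00025861, -0.00181974, -0.00207211, -0.001166  ,  0.00047328,
        0.00176147]), 'tau': array([-3.53219266e-04, -5.16361034e+01, -2.71405578e+01,  6.76370412e-02,
        2.77950283e-02,  6.07000317e-08]), 'tool_pos': array([0.20592675, 0.56293557, 0.2389121 ]), 'ee_rot': array([ 1.74510760e-01,  9.84654930e-01, -7.75043947e-04, -2.49846798e-04]), 'wrist_force': array([-0.65293031,  0.49198096,  0.55862678]), 'torque': array([ 0.0025444 , -0.00241128, -0.03881638]), 'gripper_width': 0.08786719850651634}
```

View pics/top0.png

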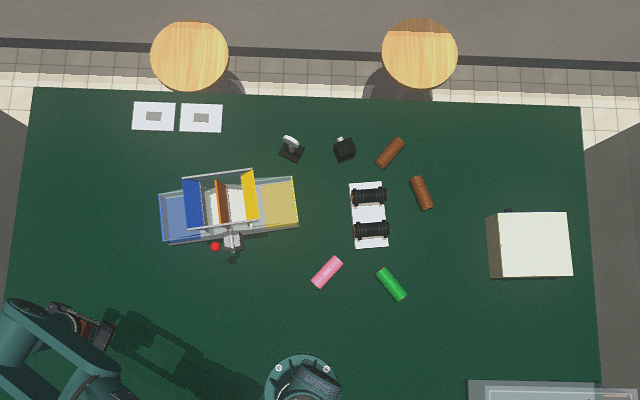

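View pics/side0.png

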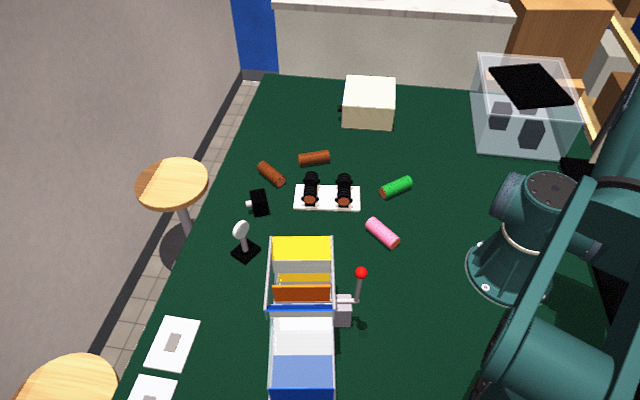

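Top view: chute at about (230,207) with blue on the left (+y), the red ball at (215,246), the black housings at (369,195) and (371,230), the lens at (290,150) and the carrier at (344,150). In the side view the housings are at (311,188) and (344,190), and the ball is at (361,272).

```bash
python3 - <<'E'
from h import *
for th in("housing_a","chute","rack","lever_knob"):
    for n in("top","side"):
        for r in arm.masks_of(n,th)[:5]:
            m=r["pixels"]; ys,xs=np.nonzero(m); 
            print(th,n,round(r["p"],2),np.round(r["point"],1),m.sum(),xs.min(),xs.max(),ys.min(),ys.max(),cv2.minAreaRect(np.c_[xs,ys].astype(np.float32)))
for n in("top","side"):
    im=save(n,n+"1").astype(int)
    red=(im[...,0]>190)&(im[...,1]<70)&(im[...,2]<70); ys,xs=np.nonzero(red); print(n,"red",xs.mean(),ys.mean(),len(xs))
    im=cv2.imread(f"pics/{n}1.png")
    if n=="top": a,b=im[130:280,130:330],im[160:270,320:440]
    else: a,b=im[220:400,230:400],im[150:250,260:400]
    cv2.imwrite(f"pics/{n}_ch.png",cv2.resize(a,None,fx=3.3,fy=3.3,interpolation=2)); cv2.imwrite(f"pics/{n}_ho.png",cv2.resize(b,None,fx=5,fy=5,interpolation=2))
E
```

```text
housing_a top 0.95 [389.8 153.1] 422 376 404 138 168 ((389.464599609375, 152.46900939941406), (12.605659484863281, 34.14816665649414), 41.18592834472656)
housing_a top 0.84 [366.5 196.9] 513 351 386 187 203 ((368.5738220214844, 195.31149291992188), (15.210004806518555, 35.67108154296875), 84.80557250976562)
housing_a top 0.83 [389.1 283.9] 487 376 406 266 300 ((391.113525390625, 283.4104309082031), (36.72425079345703, 14.2105073928833), 51.709835052490234)
housing_a top 0.77 [370.6 226.8] 440 353 388 223 237 ((370.61474609375, 229.7942657470703), (13.233468055725098, 35.20602035522461), 87.1375961303711)
housing_a top 0.74 [422.1 194.3] 461 410 433 175 210 ((421.4999694824219, 192.49998474121094), (34.72502899169922, 13.55575942993164), 68.19859313964844)
housing_a side 0.95 [395.1 184.8] 465 378 411 175 198 ((394.89178466796875, 186.3814697265625), (14.0117769241333, 34.6233024597168), 66.03751373291016)
housing_a side 0.9 [270.8 172.2] 342 258 284 161 185 ((271.2500305175781, 172.75), (31.11269760131836, 12.020814895629883), 45.0)
housing_a side 0.85 [381.6 233.3] 517 364 398 217 2
[... 770 characters left out ...]
ck top 0.63 [368.4 195. ] 476 351 386 188 203 ((368.5448913574219, 195.39776611328125), (14.232221603393555, 35.3058967590332), 87.1375961303711)
lever_knob top 0.93 [222.6 208.6] 730 210 234 179 252 ((223.80615234375, 215.48922729492188), (24.295869827270508, 72.00008392333984), 3.1798300743103027)
lever_knob side 0.62 [312.3 295.6] 1399 271 366 266 302 ((321.3404235839844, 292.0061340332031), (34.74431228637695, 96.65296936035156), 77.68055725097656)
lever_knob side 0.49 [303.5 315.4] 11786 263 366 235 399 ((311.9277648925781, 318.0806884765625), (99.92726135253906, 168.84112548828125), 4.969740867614746)
top red 213.95454545454547 245.75 44
side red 360.75824175824175 271.5054945054945 91
```

View pics/top_ch.png

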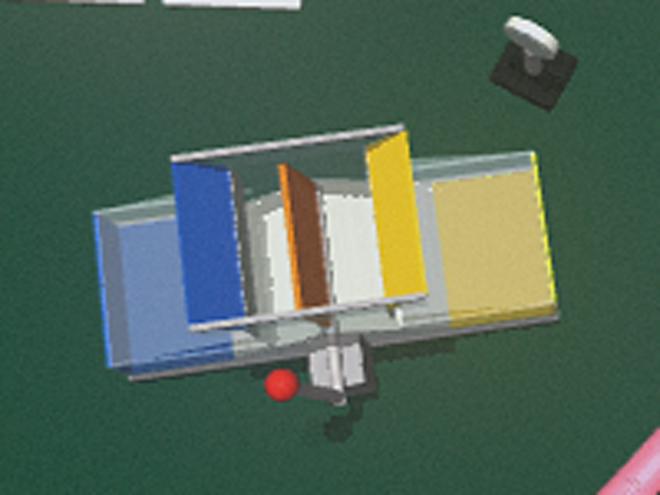

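View pics/top_ho.png

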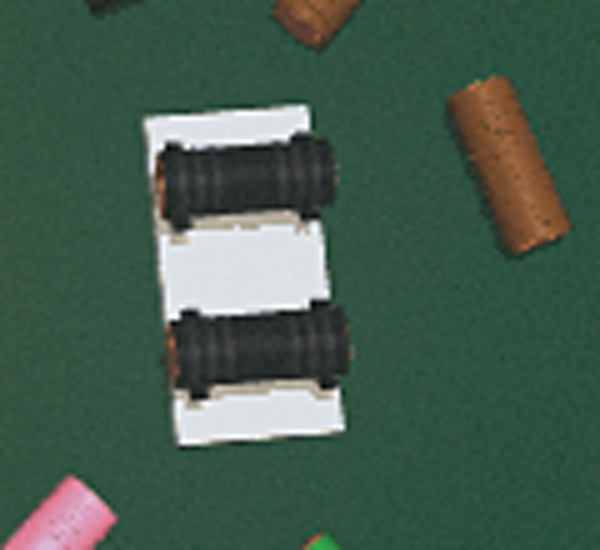

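View pics/side_ch.png

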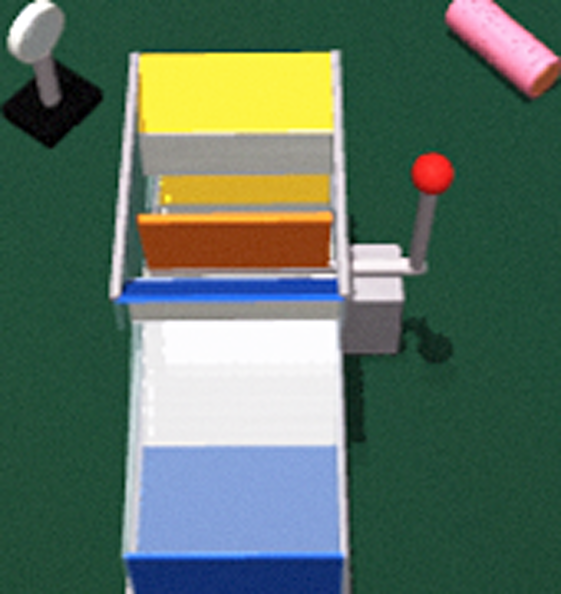

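View pics/side_ho.png

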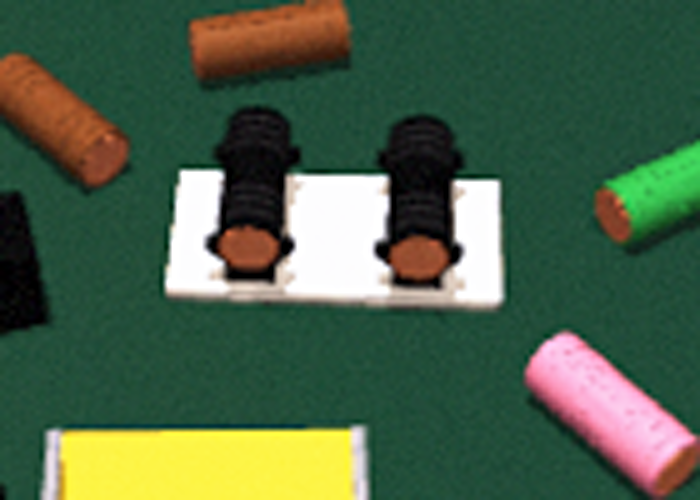

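```bash
python3 - <<'E'
from h import *
T=lambda l,s,o:[np.array(p)/s+o for p in l]
rt=T([(172,157),(404,127),(426,295),(190,328)],3.3,(130,130))
# side: same corners: far(+x)+y, far -y, near -y, near +y
rs=T([(117,297),(133,55),(338,55),(345,297)],3.3,(230,220))
pts=[]
for a,b in zip(rt,rs): p,e=tri("top",a,"side",b); pts.append(p); print("rim",p.round(4),round(e,4))
pts=[atz("top",a,.236) for a in rt]; print("topz",np.round(pts,3)); c=np.mean(pts,0)
y=(pts[0]+pts[3]-pts[1]-pts[2]); x=(pts[0]+pts[1]-pts[2]-pts[3]); print("c",c,"yaw y",np.degrees(np.arctan2(-y[0],y[1])),"yaw x",np.degrees(np.arctan2(x[1],x[0])),np.linalg.norm(y)/2,np.linalg.norm(x)/2)
pts=[atz("side",a,.236) for a in rs]; print("sidez",np.round(pts,3),np.mean(pts,0))
y=(pts[0]+pts[3]-pts[1]-pts[2]); x=(pts[0]+pts[1]-pts[2]-pts[3]); print("yaw y",np.degrees(np.arctan2(-y[0],y[1])),"yaw x",np.degrees(np.arctan2(x[1],x[0])),np.linalg.norm(y)/2,np.linalg.norm(x)/2)
k,e=tri("top",(214.3,245.9),"side",(360.9,271.8)); print("knob",k,e)
kt=T([(145,118),(307,105),(343,430),(178,445)],5,(320,160))
ks=T([(167,293),(180,170),(500,180),(502,300)],5,(260,150))
for n,l in(("top",kt),("side",ks)):
    pts=[atz(n,a,.012) for a in l]; print("rack",n,np.round(pts,3),np.mean(pts,0))
    y=(pts[0]+pts[3]-pts[1]-pts[2]); x=(pts[0]+pts[1]-pts[2]-pts[3]); print("yaw y",np.degrees(np.arctan2(-y[0],y[1])),"yaw x",np.degrees(np.arctan2(x[1],x[0])),np.linalg.norm(y)/2,np.linalg.norm(x)/2)
# housings: centres (silhouette): top minrect centres; side
for a,b in (((368.6,195.3),(311,187.5)),((371.2,230),(343.8,189.8))):
    p,e=tri("top",a,"side",b); print("h",p,e,"top@.052",atz("top",a,.055))
E
```

```text
rim [0.6147 0.3572 0.2328] 0.0043
rim [0.6508 0.1601 0.2295] 0.0002
rim [0.502  0.1343 0.2285] 0.0041
rim [0.4682 0.3317 0.2306] 0.0029
topz [[0.616 0.357 0.236]
 [0.649 0.159 0.236]
 [0.503 0.134 0.236]
 [0.469 0.33  0.236]]
c [0.55933483 0.24494978 0.236     ] yaw y 9.680706928290268 yaw x 10.047818109294827 0.19981122185984454 0.14898430418522482
sidez [[0.612 0.359 0.236]
 [0.649 0.165 0.236]
 [0.499 0.14  0.236]
 [0.466 0.335 0.236]] [0.5565838  0.24985043 0.236     ]
yaw y 10.213209362841205 yaw x 9.384390827806728 0.19736280297778674 0.1494632637923196
knob [0.42174094 0.24860955 0.26417745] 0.0019046443646730863
rack top [[ 0.665 -0.139  0.012]
 [ 0.678 -0.247  0.012]
 [ 0.461 -0.271  0.012]
 [ 0.448 -0.163  0.012]] [ 0.56318648 -0.20520407  0.012     ]
yaw y 6.665115744202853 yaw x 6.3294249630361215 0.10886495289302392 0.2183755587369788
rack side [[ 0.663 -0.127  0.012]
 [ 0.678 -0.24   0.012]
 [ 0.459 -0.265  0.012]
 [ 0.446 -0.156  0.012]] [ 0.56160882 -0.19710849  0.012     ]
yaw y 6.867799884149342 yaw x 7.094359908166245 0.11183853254953917 0.21967409370171115
h [ 0.61908416 -0.20010106  0.04510597] 0.0036971854947074364 top@.052 [ 0.61893418 -0.19882482  0.055     ]
h [ 0.50841937 -0.20973255  0.04160968] 0.0007141104097003004 top@.052 [ 0.50629106 -0.2077902   0.055     ]
```

Chute centre is about (0.558, 0.247) with yaw 10°. Rack is about (0.5625, -0.201) with yaw 6.6°. Measured housing positions match the rack geometry, and the knob lies at chute y = +0.025, z = 0.264. All of this agrees with the given sizes. I'll weigh both housings first and then set the lever.

```bash
cat > go.py <<'E'
import sys
from h import *
from scipy.spatial.transform import Rotation as Ro
def go(x,y,z,ydeg):
    o=arm.get_obs(); R=Ro.from_quat(o["ee_rot"]).as_matrix(); d=R.T@(np.array([x,y,z])-o["tool_pos"])
    cur=np.degrees(np.arctan2(R[1,1],R[0,1])); t=(cur-ydeg+90)%180-90
    print("t",round(o["time"],2),"pos",o["tool_pos"].round(4),"yaw",round(cur,1),"F",o["wrist_force"].round(2),"w",round(o["gripper_width"],4)); print("shift",d.round(4),"turn",round(np.radians(t),3),"j",o["joint_pos"].round(2), "tiltz",R[:,2].round(3))
if __name__=="__main__": go(*map(float,sys.argv[1:]))
E
python3 go.py 0.206 0.563 0.34 40; python3 go.py 0.508 -0.208 0.2 6.6
```

```text
t 0.6 pos [0.2062 0.5634 0.2396] yaw 69.9 F [ 0.08 -0.    0.74] w 0.0877
shift [ 0.     -0.0005 -0.1004] turn 0.522 j [ 1.1   0.36  1.51  0.    1.27 -0.12] tiltz [-0. -0. -1.]
t 0.6 pos [0.2062 0.5634 0.2396] yaw 69.9 F [ 0.08 -0.    0.74] w 0.0877
shift [-0.5485 -0.6207  0.0397] turn 1.105 j [ 1.1   0.36  1.51  0.    1.27 -0.12] tiltz [-0. -0. -1.]
```

```bash
python3 -m handwheel '[[[0,0,-0.04],0.05,0.087],[[-0.02,-0.02,-0.07],0.15,0.087],[[-0.06,-0.05,-0.08],0.25,0.087],[[-0.09,-0.08,-0.08],0.35,0.087],[[-0.12,-0.11,-0.08],0.45,0.087],[[-0.15,-0.14,-0.08],0.55,0.087],[[-0.18,-0.17,-0.08],0.65,0.087],[[-0.21,-0.2,-0.08],0.75,0.087]]'; python3 go.py 0.508 -0.208 0.15 6.6
```

```text
time: 1.27
tool_pos: [0.3296, 0.3134, 0.3199]
ee_rot: [0.525, 0.851, 0.0, 0.0]
wrist_force: [0.7, 0.8, 0.9]
gripper_width: 0.087
t 1.27 pos [0.3296 0.3134 0.3199] yaw 26.7 F [0.71 0.78 0.9 ] w 0.087
shift [-0.546  -0.0748  0.1699] turn 0.35 j [ 0.61  0.07  1.69 -0.    1.38  0.14] tiltz [ 0.001  0.    -1.   ]
```

```bash
python3 -m handwheel '[[[-0.04,-0.005,0],0.05,0.087],[[-0.08,-0.01,0],0.1,0.087],[[-0.12,-0.015,0],0.15,0.087],[[-0.16,-0.02,0],0.2,0.087],[[-0.2,-0.025,0.0],0.25,0.087],[[-0.24,-0.03,0.0],0.3,0.087],[[-0.28,-0.035,0.0],0.35,0.087],[[-0.32,-0.04,0.0],0.35,0.087]]'; python3 go.py 0.508 -0.208 0.15 6.6
```

```text
time: 1.93
tool_pos: [0.4377, 0.0075, 0.3203]
ee_rot: [0.666, 0.746, 0.001, 0.001]
wrist_force: [0.5, 0.5, 0.6]
gripper_width: 0.087
t 1.93 pos [0.4377 0.0075 0.3203] yaw 6.5 F [0.49 0.47 0.57] w 0.087
shift [-0.222   0.0453  0.1703] turn -0.002 j [-0.14  0.04  1.72  0.    1.38 -0.25] tiltz [ 0.002  0.    -1.   ]
```

```bash
python3 - <<'E'
import sys; sys.path.insert(0,'.')
print(open('go.py').read()[:0])
E
python3 -m handwheel '[[[-0.04,0.01,0.03],0,0.087],[[-0.08,0.02,0.06],0,0.087],[[-0.12,0.03,0.09],0,0.087],[[-0.16,0.04,0.12],0,0.087],[[-0.19,0.045,0.15],0,0.087],[[-0.222,0.045,0.17],0,0.087],[[-0.222,0.045,0.17],0,0.087],[[-0.222,0.045,0.17],0,0.087]]'; python3 go.py 0.508 -0.207 0.05 6.6; python3 -c "
from h import *
im=save('top','t2');im2=save('side','s2')
a=cv2.resize(im[150:270,310:450],None,fx=5,fy=5,interpolation=2)[:,:,::-1];cv2.imwrite('pics/t2c.png',a)
a=cv2.resize(im2[120:250,260:420],None,fx=4.5,fy=4.5,interpolation=2)[:,:,::-1];cv2.imwrite('pics/s2c.png',a)"
```

```text
time: 2.6
tool_pos: [0.5073, -0.2121, 0.1465]
ee_rot: [0.667, 0.745, -0.0, -0.001]
wrist_force: [-0.3, -0.3, 0.7]
gripper_width: 0.0869
t 2.6 pos [ 0.5073 -0.2121  0.1465] yaw 6.3 F [-0.31 -0.28  0.7 ] w 0.0869
shift [0.0049 0.0014 0.0965] turn -0.005 j [-0.52  0.39  1.72 -0.    1.03 -0.63] tiltz [-0.002  0.    -1.   ]
```

View pics/s2c.png

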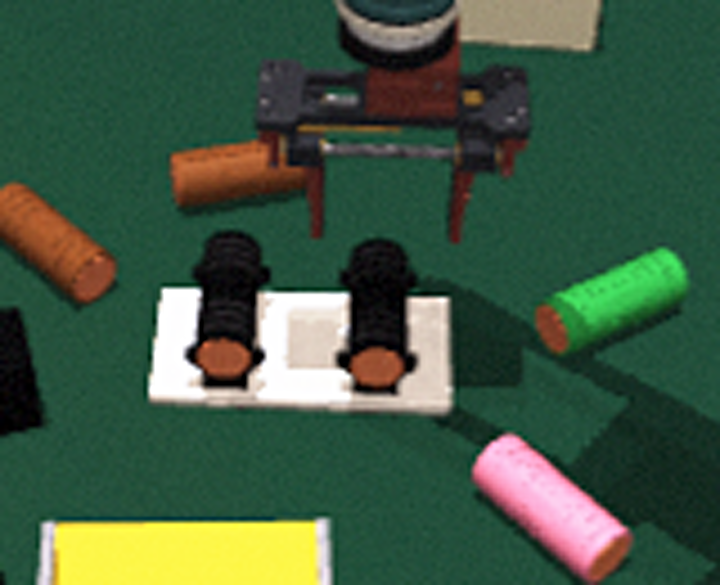

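View pics/t2c.png

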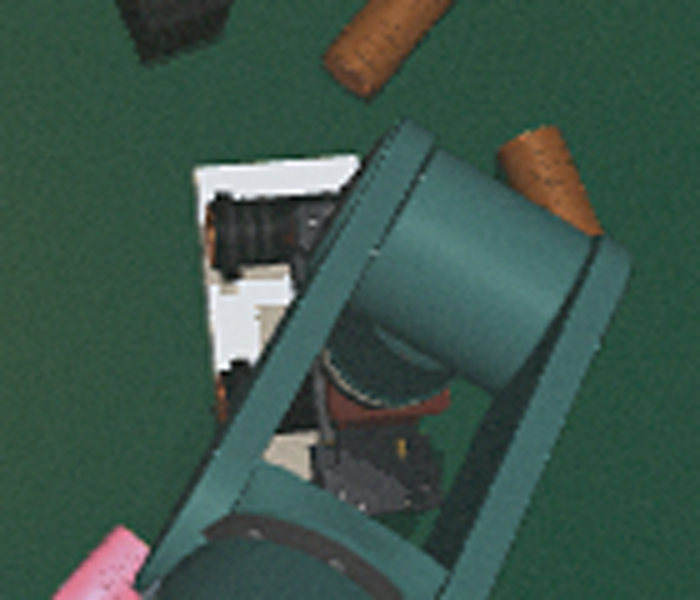

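The crops show the jaws straddling the nearer housing from above, in line with it, and the rack undisturbed. Lowering.

```bash
python3 -m handwheel '[[[0.005,0.001,0.02],0,0.087],[[0.005,0.001,0.04],0,0.087],[[0.005,0.001,0.06],0,0.087],[[0.005,0.001,0.075],0,0.087],[[0.005,0.001,0.09],0,0.087],[[0.005,0.001,0.0965],0,0.087],[[0.005,0.001,0.0965],0,0.087],[[0.005,0.001,0.0965],0,0.087]]'; python3 go.py 0.508 -0.207 0.05 6.6;
```

```text
time: 3.37
tool_pos: [0.5079, -0.2026, 0.0538]
ee_rot: [0.667, 0.745, 0.001, -0.0]
wrist_force: [0.3, 0.3, 0.2]
gripper_width: 0.087
t 3.37 pos [ 0.5079 -0.2026  0.0538] yaw 6.4 F [0.32 0.31 0.22] w 0.087
shift [-0.0044 -0.0004  0.0038] turn -0.004 j [-0.51  0.52  1.81  0.    0.82 -0.62] tiltz [ 0.     0.002 -1.   ]
```

```bash
python3 -m handwheel '[[[-0.004,0,0.004],0,0.087],[[-0.004,0,0.004],0,0.06],[[-0.004,0,0.004],0,0.03],[[-0.004,0,0.004],0,0.03],[[-0.004,0,0.004],0,0.03],[[-0.004,0,0.004],0,0.03],[[-0.004,0,0.004],0,0.03],[[-0.004,0,0.004],0,0.03]]'; python3 go.py 0.508 -0.207 0.05 6.6;
```

```text
time: 4.03
tool_pos: [0.5085, -0.2066, 0.0499]
ee_rot: [0.667, 0.745, 0.001, -0.0]
wrist_force: [10.8, 3.3, 0.2]
gripper_width: 0.0437
t 4.03 pos [ 0.5085 -0.2066  0.0499] yaw 6.4 F [10.78  3.33  0.16] w 0.0437
shift [-0.0004 -0.0006 -0.0001] turn -0.004 j [-0.51  0.53  1.8   0.    0.81 -0.63] tiltz [ 0.001  0.002 -1.   ]
```

```bash
python3 -m handwheel '[[[0,0,-0.01],0,0.03],[[0,0,-0.03],0,0.03],[[0,0,-0.05],0,0.03],[[0,0,-0.06],0,0.03],[[0,0,-0.06],0,0.03],[[0,0,-0.06],0,0.03],[[0,0,-0.06],0,0.03],[[0,0,-0.06],0,0.03]]'; python3 go.py 0.508 -0.207 0.05 6.6;python3 -m handwheel '[[[0,0,0],0,0.03],[[0,0,0],0,0.03],[[0,0,0],0,0.03],[[0,0,0],0,0.03],[[0,0,0],0,0.03],[[0,0,0],0,0.03],[[0,0,0],0,0.03],[[0,0,0],0,0.03]]'; python3 go.py 0.508 -0.207 0.05 6.6; python3 -c "
from h import *
im2=save('side','s3')
a=cv2.resize(im2[120:250,260:420],None,fx=4.5,fy=4.5,interpolation=2)[:,:,::-1];cv2.imwrite('pics/s3c.png',a)
for i in range(4): arm.get_image('top'); print(arm.get_obs()['wrist_force'])"
```

```text
time: 4.7
tool_pos: [0.5074, -0.2061, 0.1086]
ee_rot: [0.667, 0.745, 0.001, -0.001]
wrist_force: [-0.3, -0.4, -6.2]
gripper_width: 0.043
t 4.7 pos [ 0.5074 -0.2061  0.1086] yaw 6.4 F [-0.31 -0.38 -6.18] w 0.043
shift [-0.0011  0.0005  0.0586] turn -0.004 j [-0.51  0.44  1.76  0.    0.94 -0.63] tiltz [-0.001  0.003 -1.   ]
time: 5.37
tool_pos: [0.5075, -0.2062, 0.1087]
ee_rot: [0.667, 0.745, 0.001, -0.001]
wrist_force: [0.6, 0.3, -4.6]
gripper_width: 0.0425
t 5.37 pos [ 0.5075 -0.2062  0.1087] yaw 6.4 F [ 0.64  0.34 -4.6 ] w 0.0425
shift [-0.0011  0.0005  0.0587] turn -0.004 j [-0.51  0.44  1.76  0.    0.94 -0.63] tiltz [-0.001  0.003 -1.   ]
[ 0.59382542 -0.40764873 -5.02035619]
[ 0.31682384 -0.07857783 -6.397409  ]
[-0.24482848 -0.49544018 -4.98068686]
[-0.60406111 -0.5951773  -6.02802685]
```

View pics/s3c.png

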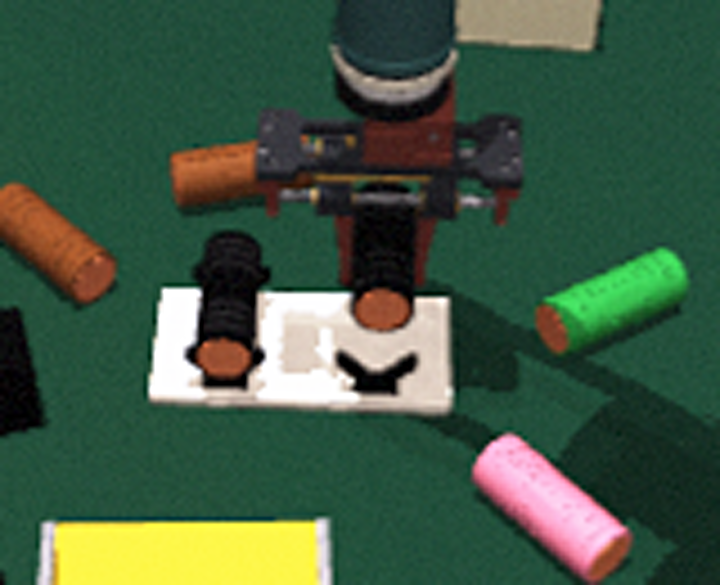

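The housing is clear of the saddles and held level. The wrist reads about -5.4 N against a bias of about +0.6 N, so roughly 6 N: **loaded**. I'll put it back, then weigh the other.

```bash
python3 -m handwheel '[[[-0.001,0,0.02],0,0.03],[[-0.001,0,0.04],0,0.03],[[-0.001,0,0.05],0,0.03],[[-0.001,0,0.056],0,0.03],[[-0.001,0,0.0585],0,0.03],[[-0.001,0,0.0585],0,0.03],[[-0.001,0,0.0585],0,0.03],[[-0.001,0,0.0585],0,0.03]]'; python3 go.py 0.508 -0.207 0.05 6.6;
```

```text
time: 6.28
tool_pos: [0.5084, -0.2073, 0.0508]
ee_rot: [0.667, 0.745, 0.001, -0.0]
wrist_force: [3.0, 1.2, -5.8]
gripper_width: 0.0428
t 6.28 pos [ 0.5084 -0.2073  0.0508] yaw 6.4 F [ 3.04  1.16 -5.84] w 0.0428
shift [ 0.0004 -0.0003  0.0008] turn -0.004 j [-0.51  0.53  1.8   0.    0.81 -0.63] tiltz [ 0.     0.002 -1.   ]
```

```bash
python3 -m handwheel '[[[0,0,0.001],0,0.03],[[0,0,0.001],0,0.06],[[0,0,0.001],0,0.087],[[0,0,0.001],0,0.087],[[0,0,0.001],0,0.087],[[0,0,-0.02],0,0.087],[[0,0,-0.05],0,0.087],[[0,0,-0.075],0,0.087]]'; python3 go.py 0.6175 -0.196 0.12 6.6;
```

```text
time: 6.95
tool_pos: [0.5078, -0.2073, 0.1266]
ee_rot: [0.667, 0.745, 0.001, -0.001]
wrist_force: [0.4, -0.1, -0.4]
gripper_width: 0.0853
t 6.95 pos [ 0.5078 -0.2073  0.1266] yaw 6.4 F [ 0.4  -0.12 -0.44] w 0.0853
shift [-0.0009  0.1103  0.0065] turn -0.004 j [-0.51  0.42  1.74  0.    0.98 -0.63] tiltz [-0.001  0.002 -1.   ]
```

```bash
python3 -m handwheel '[[[0,0.03,-0.01],0,0.087],[[-0.001,0.06,-0.01],0,0.087],[[-0.001,0.09,-0.01],0,0.087],[[-0.001,0.111,-0.01],0,0.087],[[-0.001,0.111,0.0],0,0.087],[[-0.001,0.111,0.02],0,0.087],[[-0.001,0.111,0.035],0,0.087],[[-0.001,0.111,0.05],0,0.087]]'; python3 go.py 0.6185 -0.196 0.05 6.6;
```

```text
time: 7.62
tool_pos: [0.6165, -0.1956, 0.075]
ee_rot: [0.667, 0.745, 0.0, -0.002]
wrist_force: [-0.4, 0.7, 0.3]
gripper_width: 0.0872
t 7.62 pos [ 0.6165 -0.1956  0.075 ] yaw 6.4 F [-0.35  0.67  0.32] w 0.0872
shift [-0.0007  0.002   0.025 ] turn -0.004 j [-0.41  0.6   1.56  0.    0.99 -0.53] tiltz [-0.003  0.003 -1.   ]
```

```bash
python3 -m handwheel '[[[0,0.002,0.012],0,0.087],[[0,0.002,0.02],0,0.087],[[0,0.002,0.025],0,0.087],[[0,0.002,0.025],0,0.06],[[0,0.002,0.025],0,0.03],[[0,0.002,0.025],0,0.03],[[0,0.002,0.025],0,0.03],[[0,0.002,0.025],0,0.03]]'; python3 go.py 0.6185 -0.196 0.05 6.6;
```

```text
time: 8.28
tool_pos: [0.6189, -0.1955, 0.0508]
ee_rot: [0.667, 0.745, 0.0, -0.001]
wrist_force: [0.2, -0.1, 0.5]
gripper_width: 0.0572
t 8.28 pos [ 0.6189 -0.1955  0.0508] yaw 6.4 F [ 0.22 -0.08  0.46] w 0.0572
shift [-0.0004 -0.0005  0.0008] turn -0.004 j [-0.41  0.63  1.57  0.    0.95 -0.53] tiltz [-0.002  0.002 -1.   ]
```

```bash
python3 -m handwheel '[[[0,0,0.001],0,0.03],[[0,0,0.001],0,0.03],[[0,0,0.001],0,0.03],[[0,0,0.001],0,0.03],[[0,0,0.001],0,0.03],[[0,0,-0.02],0,0.03],[[0,0,-0.045],0,0.03],[[0,0,-0.06],0,0.03]]';python3 -m handwheel '[[[0,0,0],0,0.03],[[0,0,0],0,0.03],[[0,0,0],0,0.03],[[0,0,0],0,0.03],[[0,0,0],0,0.03],[[0,0,0],0,0.03],[[0,0,0],0,0.03],[[0,0,0],0,0.03]]';  python3 -c "
from h import *
im2=save('side','s4')
a=cv2.resize(im2[120:250,260:420],None,fx=4.5,fy=4.5,interpolation=2)[:,:,::-1];cv2.imwrite('pics/s4c.png',a)
for i in range(4): arm.get_image('top'); print(arm.get_obs()['wrist_force'])"
```

```text
time: 8.95
tool_pos: [0.619, -0.1953, 0.1113]
ee_rot: [0.667, 0.745, 0.0, -0.002]
wrist_force: [1.0, -0.7, -5.2]
gripper_width: 0.0427
time: 9.62
tool_pos: [0.6189, -0.1953, 0.1108]
ee_rot: [0.667, 0.745, 0.0, -0.002]
wrist_force: [0.1, 0.4, -6.2]
gripper_width: 0.0426
[ 0.66729397 -0.36159661 -5.17614734]
[-0.02200534  0.60496787 -6.15020352]
[ 0.34618121  0.63303566 -6.24201392]
[-0.38746659 -0.52945008 -6.46973451]
```

View pics/s4c.png

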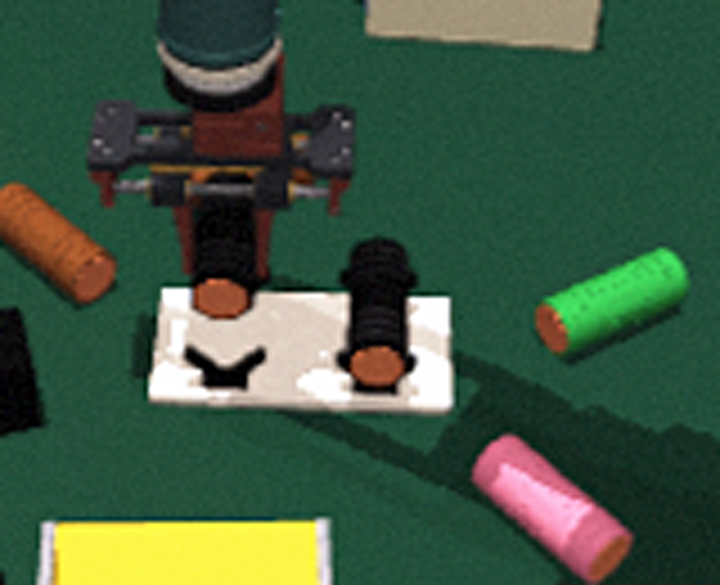

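The first housing sits properly in its saddles again. This one also reads about -6 N, so both are loaded and both go to blue, with the lever fully to -y. I'll put it back and set the lever.

```bash
python3 -m handwheel '[[[0,0,0.02],0,0.03],[[0,0,0.04],0,0.03],[[0,0,0.05],0,0.03],[[0,0,0.057],0,0.03],[[0,0,0.0605],0,0.03],[[0,0,0.0605],0,0.03],[[0,0,0.0605],0,0.03],[[0,0,0.0605],0,0.03]]'; python3 -m handwheel '[[[0,0,0.001],0,0.03],[[0,0,0.001],0,0.06],[[0,0,0.001],0,0.087],[[0,0,0.001],0,0.087],[[0,0,0.001],0,0.087],[[0,0,-0.02],0,0.087],[[0,0,-0.055],0,0.087],[[0,0,-0.09],0,0.087]]';python3 go.py 0.429 0.36 0.34 10 
```

```text
time: 10.53
tool_pos: [0.6197, -0.1955, 0.0517]
ee_rot: [0.667, 0.745, 0.001, -0.001]
wrist_force: [0.5, 0.3, -4.9]
gripper_width: 0.0427
time: 11.2
tool_pos: [0.619, -0.1954, 0.1418]
ee_rot: [0.667, 0.745, 0.0, -0.002]
wrist_force: [1.4, -0.8, -0.6]
gripper_width: 0.0851
t 11.2 pos [ 0.619  -0.1954  0.1418] yaw 6.4 F [ 1.37 -0.76 -0.55] w 0.0851
shift [ 0.5738 -0.1276 -0.1959] turn -0.063 j [-0.41  0.52  1.5   0.    1.12 -0.53] tiltz [-0.003  0.003 -1.   ]
```

```bash
python3 go.py 0.411 0.308 0.34 10; python3 -m handwheel '[[[0.0,0,-0.04],0,0],[[0.01,-0.005,-0.08],0,0],[[0.03,-0.015,-0.12],0,0],[[0.06,-0.03,-0.15],0,0],[[0.09,-0.045,-0.18],0,0],[[0.13,-0.06,-0.195],0,0],[[0.17,-0.075,-0.195],-0.03,0],[[0.21,-0.09,-0.195],-0.06,0]]';python3 go.py 0.411 0.308 0.34 10 
```

```text
t 11.2 pos [ 0.619  -0.1954  0.1418] yaw 6.4 F [ 1.37 -0.76 -0.55] w 0.0851
shift [ 0.5241 -0.1512 -0.1961] turn -0.063 j [-0.41  0.52  1.5   0.    1.12 -0.53] tiltz [-0.003  0.003 -1.   ]
time: 11.87
tool_pos: [0.5137, -0.0095, 0.3398]
ee_rot: [0.644, 0.765, 0.002, 0.0]
wrist_force: [0.4, -0.1, -0.2]
gripper_width: 0.0372
t 11.87 pos [ 0.5137 -0.0095  0.3398] yaw 9.8 F [ 0.41 -0.09 -0.21] w 0.0372
shift [ 0.3304 -0.047   0.0004] turn -0.003 j [-0.16  0.15  1.55  0.    1.44 -0.33] tiltz [ 0.003  0.003 -1.   ]
```

```bash
python3 -m handwheel '[[[0.04,-0.006,0],0,0],[[0.08,-0.012,0],0,0],[[0.12,-0.018,0],0,0],[[0.16,-0.023,0],0,0],[[0.2,-0.029,0],0,0],[[0.24,-0.035,0],0,0],[[0.28,-0.041,0],0,0],[[0.32,-0.046,0],0,0]]';python3 go.py 0.411 0.308 0.232 10 ; python3 -c "
from h import *
im=save('side','s5')
im2=arm.get_image('top').astype(int)
red=(im2[...,0]>190)&(im2[...,1]<70)&(im2[...,2]<70); ys,xs=np.nonzero(red); print('top',xs.mean(),ys.mean(),len(xs))
im=im.astype(int);red=(im[...,0]>190)&(im[...,1]<70)&(im[...,2]<70); ys,xs=np.nonzero(red); print('side',xs.mean(),ys.mean(),len(xs))
"
```

```text
time: 12.53
tool_pos: [0.4127, 0.2997, 0.3411]
ee_rot: [0.644, 0.765, 0.003, 0.0]
wrist_force: [0.7, 0.4, -0.7]
gripper_width: 0.0004
t 12.53 pos [0.4127 0.2997 0.3411] yaw 9.8 F [ 0.67  0.36 -0.66] w 0.0004
shift [ 0.0082 -0.0008  0.1091] turn -0.003 j [0.49 0.14 1.55 0.   1.44 0.32] tiltz [ 0.004  0.003 -1.   ]
top nan nan 0
side 358.3636363636364 272.0 11<string>:5: RuntimeWarning: Mean of empty slice.
  ret = ret.dtype.type(ret / rcount)
```

View pics/s5.png

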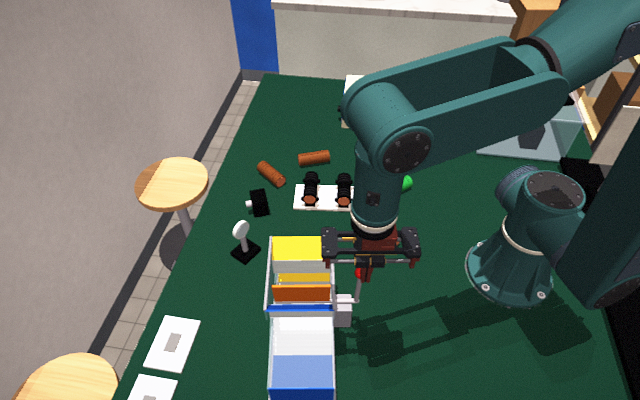

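The closed fingers hang on the +y side of the ball, at (358,272) and partly hidden by them. Both housings are back in the rack. I'll descend a bit further out.

```bash
python3 -m handwheel '[[[0.01,0,0.0],0,0],[[0.015,0,0.02],0,0],[[0.018,0,0.04],0,0],[[0.018,0,0.06],0,0],[[0.018,0,0.08],0,0],[[0.018,0,0.1],0,0],[[0.018,0,0.109],0,0],[[0.018,0,0.109],0,0]]';python3 go.py 0.437 0.162 0.232 10; python3 -c "
from h import *
im=save('side','s6')
cv2.imwrite('pics/s6c.png',cv2.resize(im[220:400,230:450],None,fx=3,fy=3,interpolation=2)[:,:,::-1])"
```

```text
time: 13.3
tool_pos: [0.408, 0.32, 0.2302]
ee_rot: [0.642, 0.767, 0.001, -0.001]
wrist_force: [-1.0, 0.1, 0.2]
gripper_width: 0.0005
t 13.3 pos [0.408  0.32   0.2302] yaw 10.1 F [-0.96  0.14  0.19] w 0.0005
shift [-0.1606  0.0007 -0.0024] turn 0.003 j [0.53 0.25 1.7  0.   1.19 0.35] tiltz [-0.     0.004 -1.   ]
```

View pics/s6c.png

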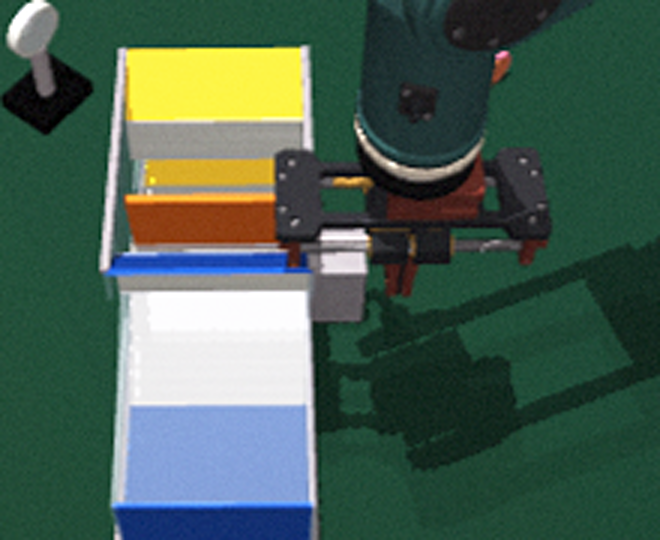

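```bash
python3 -m handwheel '[[[-0.02,0,-0.001],0,0],[[-0.04,0,-0.001],0,0],[[-0.06,0,-0.001],0,0],[[-0.08,0,-0.001],0,0],[[-0.1,0,-0.001],0,0],[[-0.12,0,-0.001],0,0],[[-0.135,0,-0.001],0,0],[[-0.14,0,-0.001],0,0]]';python3 go.py 0.437 0.162 0.232 10; 
```

```text
time: 14.02
tool_pos: [0.4343, 0.1816, 0.2335]
ee_rot: [0.642, 0.766, 0.003, -0.0]
wrist_force: [-1.4, 2.5, -0.5]
gripper_width: 0.0003
t 14.02 pos [0.4343 0.1816 0.2335] yaw 10.0 F [-1.36  2.54 -0.53] w 0.0003
shift [-0.0198 -0.0008  0.0014] turn 0.001 j [0.25 0.18 1.79 0.01 1.17 0.07] tiltz [ 0.004  0.006 -1.   ]
```

```bash
python3 -m handwheel '[[[-0.004,0,0],0,0],[[-0.008,0,0],0,0],[[-0.012,0,0],0,0],[[-0.015,0,0],0,0],[[-0.018,0,0],0,0],[[-0.02,0,0],0,0],[[-0.02,0,0],0,0],[[-0.02,0,0],0,0]]';python3 go.py 0.437 0.162 0.232 10; 
```

```text
time: 14.68
tool_pos: [0.4375, 0.1645, 0.2336]
ee_rot: [0.643, 0.766, 0.005, -0.002]
wrist_force: [-2.2, 12.0, 1.1]
gripper_width: -0.0002
t 14.68 pos [0.4375 0.1645 0.2336] yaw 10.0 F [-2.2  12.    1.11] w -0.0002
shift [-0.0024 -0.0009  0.0015] turn 0.0 j [0.2  0.17 1.8  0.01 1.17 0.02] tiltz [ 0.003  0.011 -1.   ]
```

Force rose to 12 N, so the lever is at its stop. Backing off and checking.

```bash
python3 -m handwheel '[[[-0.002,0,0],0,0],[[-0.002,0,0],0,0],[[0.01,0,0],0,0],[[0.03,0,0],0,0.02],[[0.03,0,-0.03],0,0.05],[[0.02,0,-0.06],0,0.087],[[0,0,-0.09],0,0.087],[[-0.02,0,-0.09],0,0.087]]';python3 go.py 0.6185 -0.195 0.3 6.6; 
```

```text
time: 15.35
tool_pos: [0.4442, 0.1441, 0.3291]
ee_rot: [0.642, 0.767, 0.009, 0.001]
wrist_force: [1.3, 0.6, -0.3]
gripper_width: 0.0302
t 15.35 pos [0.4442 0.1441 0.3291] yaw 10.2 F [ 1.34  0.56 -0.28] w 0.0302
shift [-0.3648  0.1113  0.0276] turn 0.062 j [ 0.16  0.08  1.66  0.01  1.39 -0.02] tiltz [ 0.014  0.012 -1.   ]
```

```bash
python3 -m handwheel '[[[-0.04,0.012,0],0,0.087],[[-0.08,0.024,0],0.02,0.087],[[-0.12,0.036,0],0.04,0.087],[[-0.16,0.048,0],0.06,0.087],[[-0.2,0.06,0],0.06,0.087],[[-0.24,0.072,0],0.06,0.087],[[-0.28,0.085,0],0.06,0.087],[[-0.32,0.1,0.02],0.06,0.087]]';python3 go.py 0.6185 -0.195 0.12 6.6;python3 -c "
from h import *
im2=save('top','t7');im=save('side','s7')
cv2.imwrite('pics/t7c.png',cv2.resize(im2[130:280,130:330],None,fx=3,fy=3,interpolation=2)[:,:,::-1])
u=[]
for i in (im2,im):
  i=i.astype(int);red=(i[...,0]>190)&(i[...,1]<70)&(i[...,2]<70); ys,xs=np.nonzero(red); u.append((xs.mean(),ys.mean())); print(u,len(xs))
k,e=tri('top',u[0],'side',u[1]); d=k-[.558,.247,0]; print(k,e,'local',.985*d[0]+.174*d[1],-.174*d[0]+.985*d[1])
"
```

```text
time: 16.02
tool_pos: [0.5982, -0.1505, 0.314]
ee_rot: [0.664, 0.747, 0.009, 0.005]
wrist_force: [0.8, -0.1, 0.2]
gripper_width: 0.0836
t 16.02 pos [ 0.5982 -0.1505  0.314 ] yaw 6.7 F [ 0.8  -0.14  0.23] w 0.0836
shift [-0.0476  0.011   0.1941] turn 0.002 j [-0.37  0.32  1.38  0.01  1.42 -0.49] tiltz [ 0.019  0.008 -1.   ]
[(np.float64(257.2142857142857), np.float64(240.61904761904762))] 42
[(np.float64(257.2142857142857), np.float64(240.61904761904762)), (np.float64(356.36), np.float64(237.12))] 75
[0.44219123 0.13562828 0.24014723] 0.0013020482791507994 local -0.13345032209875543 -0.08955041961506305
```

View pics/t7c.png

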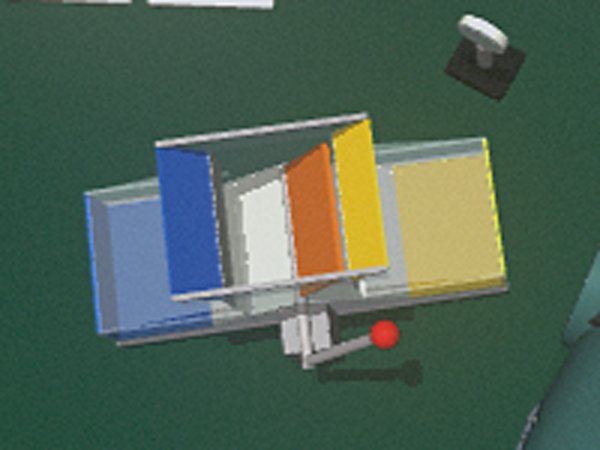

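The ball is at chute y = -0.0896, z = 0.240, which is the -y end stop. The orange flap (crop 310,210) leans over yellow, so blue is open. Now I'll fetch the far housing.

```bash
python3 -m handwheel '[[[-0.025,0.006,0.03],0,0.087],[[-0.048,0.011,0.065],0,0.087],[[-0.048,0.011,0.1],0,0.087],[[-0.048,0.011,0.135],0,0.087],[[-0.048,0.011,0.165],0,0.087],[[-0.048,0.011,0.185],0,0.087],[[-0.048,0.011,0.195],0,0.087],[[-0.048,0.011,0.195],0,0.087]]';python3 go.py 0.6190 -0.195 0.05 6.6
```

```text
time: 16.78
tool_pos: [0.6141, -0.1955, 0.1104]
ee_rot: [0.666, 0.746, 0.006, -0.001]
wrist_force: [-1.3, -0.4, -0.2]
gripper_width: 0.0869
t 16.78 pos [ 0.6141 -0.1955  0.1104] yaw 6.5 F [-1.26 -0.35 -0.19] w 0.0869
shift [-0.0006  0.0044  0.0605] turn -0.001 j [-0.42  0.55  1.54  0.01  1.05 -0.54] tiltz [ 0.007  0.011 -1.   ]
```

```bash
python3 -m handwheel '[[[0,0.005,0.01],0,0.087],[[0,0.005,0.03],0,0.087],[[0,0.005,0.05],0,0.087],[[0,0.005,0.0605],0,0.087],[[0,0.005,0.0605],0,0.087],[[0,0.005,0.0605],0,0.06],[[0,0.005,0.0605],0,0.03],[[0,0.005,0.0605],0,0.03]]';python3 go.py 0.6190 -0.195 0.05 6.6
```

```text
time: 17.45
tool_pos: [0.6206, -0.1948, 0.0515]
ee_rot: [0.666, 0.746, 0.007, 0.0]
wrist_force: [0.3, 0.2, 0.1]
gripper_width: 0.0706
t 17.45 pos [ 0.6206 -0.1948  0.0515] yaw 6.5 F [0.3  0.17 0.15] w 0.0706
shift [-0.     -0.0017  0.0015] turn -0.001 j [-0.42  0.63  1.57  0.02  0.94 -0.54] tiltz [ 0.009  0.01  -1.   ]
```

```bash
python3 -m handwheel '[[[0,-0.0015,0.001],0,0.03],[[0,-0.0015,0.001],0,0.03],[[0,-0.0015,0.001],0,0.03],[[0,-0.0015,0.001],0,0.03],[[0,-0.0015,0.001],0,0.03],[[0,-0.0015,0.001],0,0.03],[[0,-0.0015,0.001],0,0.03],[[0,-0.0015,-0.02],0,0.03]]';python3 -m handwheel '[[[0,0,-0.025],0,0.03],[[0,0,-0.055],0,0.03],[[0,0,-0.085],0,0.03],[[0,0,-0.12],0,0.03],[[0,0,-0.155],0,0.03],[[0,0,-0.19],0,0.03],[[0,0,-0.22],0,0.03],[[0,0,-0.24],0,0.03]]';python3 go.py 0.558 0.247 0.33 100
```

```text
time: 18.12
tool_pos: [0.6158, -0.1938, 0.0676]
ee_rot: [0.666, 0.746, 0.006, -0.003]
wrist_force: [-1.3, 0.8, -7.9]
gripper_width: 0.0428
time: 18.78
tool_pos: [0.6158, -0.1969, 0.3099]
ee_rot: [0.666, 0.746, 0.006, -0.002]
wrist_force: [0.9, 0.1, -5.9]
gripper_width: 0.0428
t 18.78 pos [ 0.6158 -0.1969  0.3099] yaw 6.5 F [ 0.87  0.05 -5.94] w 0.0428
shift [ 0.4478 -0.0068 -0.0148] turn 1.51 j [-0.42  0.38  1.31  0.01  1.46 -0.54] tiltz [ 0.005  0.013 -1.   ]
```

```bash
python3 -m handwheel '[[[0.02,0,-0.02],-0.1,0.03],[[0.05,0,-0.03],-0.2,0.03],[[0.085,-0.001,-0.03],-0.3,0.03],[[0.12,-0.002,-0.03],-0.4,0.03],[[0.155,-0.003,-0.03],-0.5,0.03],[[0.19,-0.004,-0.03],-0.6,0.03],[[0.225,-0.005,-0.03],-0.7,0.03],[[0.26,-0.005,-0.03],-0.8,0.03]]';python3 go.py 0.558 0.247 0.33 100
```

```text
time: 19.45
tool_pos: [0.5796, 0.0623, 0.3414]
ee_rot: [0.32, 0.947, 0.007, -0.001]
wrist_force: [0.2, -0.0, -6.2]
gripper_width: 0.0426
t 19.45 pos [0.5796 0.0623 0.3414] yaw 52.7 F [ 0.22 -0.01 -6.24] w 0.0426
shift [0.1291 0.1336 0.0138] turn -0.826 j [-0.02  0.26  1.4   0.01  1.48 -0.94] tiltz [ 0.002  0.013 -1.   ]
```

```bash
python3 -m handwheel '[[[0.02,0.02,0],-0.11,0.03],[[0.04,0.042,0],-0.22,0.03],[[0.06,0.062,0],-0.33,0.03],[[0.08,0.083,0],-0.44,0.03],[[0.1,0.104,0],-0.55,0.03],[[0.12,0.124,0],-0.66,0.03],[[0.129,0.134,0.0],-0.77,0.03],[[0.129,0.134,0.0],-0.826,0.03]]';python3 go.py 0.558 0.247 0.245 100;python3 -c "
from h import *
im2=save('top','t8');im=save('side','s8')
cv2.imwrite('pics/s8c.png',cv2.resize(im[200:400,200:450],None,fx=3,fy=3,interpolation=2)[:,:,::-1])"
```

```text
time: 20.12
tool_pos: [0.5569, 0.2507, 0.342]
ee_rot: [-0.091, 0.996, 0.007, 0.0]
wrist_force: [0.7, -0.3, -5.5]
gripper_width: 0.0425
t 20.12 pos [0.5569 0.2507 0.342 ] yaw 100.5 F [ 0.73 -0.27 -5.51] w 0.0425
shift [-0.0003 -0.0052  0.097 ] turn 0.009 j [ 0.3   0.3   1.34  0.01  1.49 -1.45] tiltz [-0.001  0.015 -1.   ]
```

View pics/s8c.png

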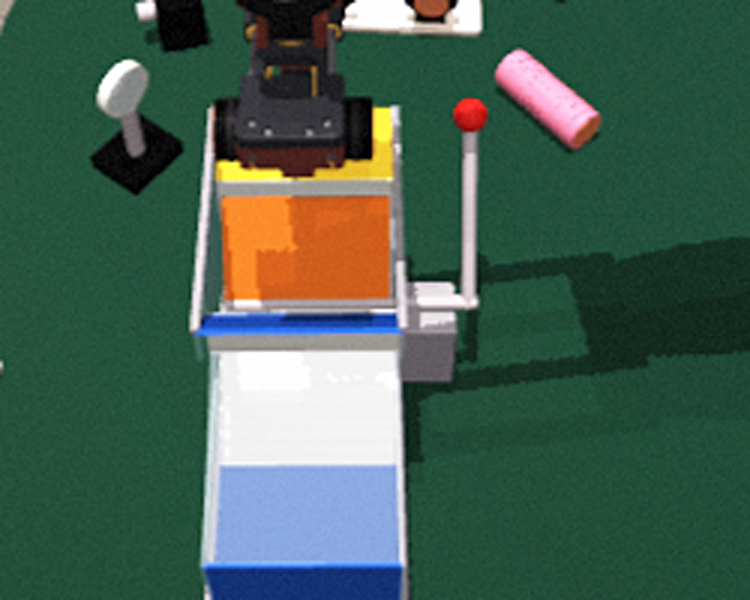

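View pics/t8.png

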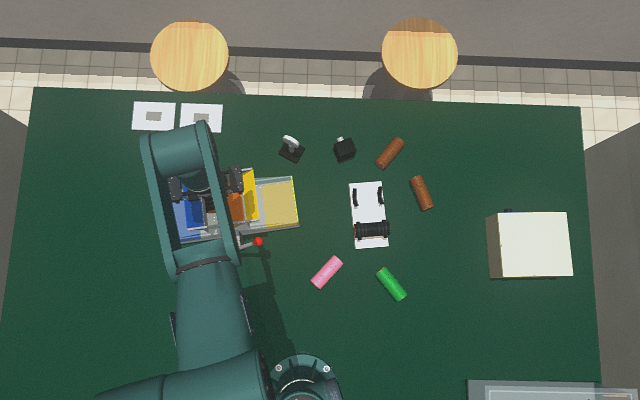

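The housing hangs along the chute's x over the mouth, in the side crop at (215–370,130), with the flap leaning to yellow. Descending.

```bash
python3 -c "
from h import *
print(proj('side',[.557,.2507,.344]))";python3 -m handwheel '[[[0,-0.003,0.02],0,0.03],[[0,-0.004,0.04],0,0.03],[[0,-0.004,0.06],0,0.03],[[0,-0.004,0.08],0,0.03],[[0,-0.004,0.092],0,0.03],[[0,-0.004,0.097],0,0.03],[[0,-0.004,0.097],0,0.03],[[0,-0.004,0.097],0,0.03]]';python3 go.py 0.558 0.247 0.245 100
```

```text
[298.51142999 242.4617581 ]
time: 20.88
tool_pos: [0.5581, 0.2449, 0.2451]
ee_rot: [-0.087, 0.996, 0.006, -0.0]
wrist_force: [-0.5, -0.7, -6.7]
gripper_width: 0.0427
t 20.88 pos [0.5581 0.2449 0.2451] yaw 100.0 F [-0.45 -0.67 -6.66] w 0.0427
shift [-0.0003  0.0021  0.0001] turn 0.0 j [ 0.29  0.37  1.49  0.01  1.29 -1.46] tiltz [-0.001  0.012 -1.   ]
```

```bash
python3 -m handwheel '[[[0,0.002,0],0,0.03],[[0,0.002,0],0,0.06],[[0,0.002,0],0,0.08],[[0,0.002,0],0,0.08],[[0,0.002,0],0,0.08],[[0,0.002,0],0,0.08],[[0,0.002,-0.03],0,0.08],[[0,0.002,-0.065],0,0.08]]';python3 go.py 0.508 -0.207 0.33 6.6;python3 -c "
from h import *
im2=save('top','t9');im=save('side','s9')
cv2.imwrite('pics/s9c.png',cv2.resize(im[200:400,200:450],None,fx=3,fy=3,interpolation=2)[:,:,::-1])"
```

```text
time: 21.55
tool_pos: [0.5559, 0.2455, 0.3082]
ee_rot: [-0.087, 0.996, 0.006, -0.003]
wrist_force: [0.3, 0.7, -1.0]
gripper_width: 0.0797
t 21.55 pos [0.5559 0.2455 0.3082] yaw 100.0 F [ 0.26  0.73 -0.99] w 0.0797
shift [ 0.1261 -0.437  -0.0262] turn -1.511 j [ 0.29  0.32  1.4   0.01  1.43 -1.45] tiltz [-0.007  0.011 -1.   ]
```

View pics/s9c.png

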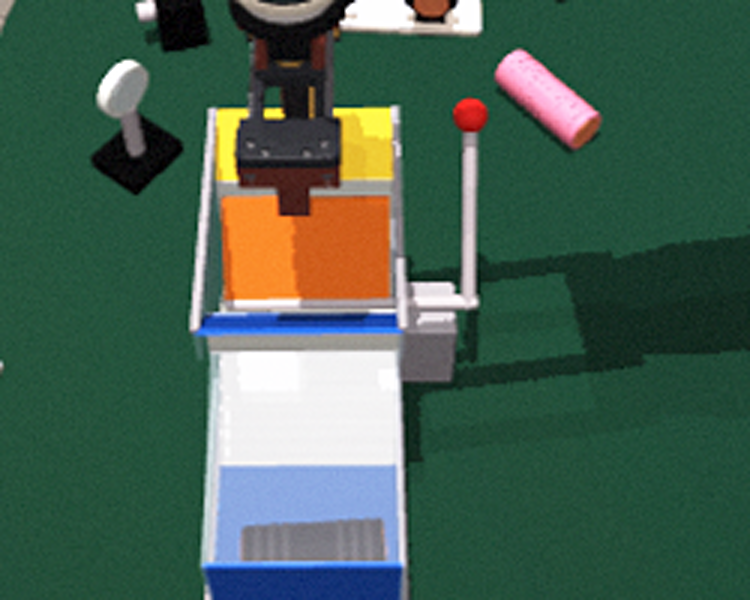

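The first housing is in the blue bin, in the side crop at (313,540). Now the second.

```bash
python3 -m handwheel '[[[0.005,-0.015,-0.025],0.1,0.087],[[0.015,-0.05,-0.03],0.21,0.087],[[0.025,-0.088,-0.03],0.32,0.087],[[0.036,-0.126,-0.03],0.43,0.087],[[0.047,-0.164,-0.03],0.54,0.087],[[0.058,-0.2,-0.03],0.65,0.087],[[0.069,-0.238,-0.03],0.76,0.087],[[0.08,-0.275,-0.03],0.87,0.087]]';python3 go.py 0.5085 -0.207 0.3 6.6
```

```text
time: 22.32
tool_pos: [0.5293, -0.0399, 0.3415]
ee_rot: [0.343, 0.939, 0.009, 0.002]
wrist_force: [0.5, -0.5, -1.1]
gripper_width: 0.0868
t 22.32 pos [ 0.5293 -0.0399  0.3415] yaw 49.9 F [ 0.54 -0.47 -1.13] w 0.0868
shift [-0.092  -0.1419  0.0388] turn 0.755 j [-0.22  0.17  1.51  0.02  1.45 -1.09] tiltz [ 0.009  0.015 -1.   ]
```

```bash
python3 -m handwheel '[[[-0.02,-0.025,0],0.11,0.087],[[-0.04,-0.055,0],0.22,0.087],[[-0.06,-0.085,0],0.33,0.087],[[-0.08,-0.115,0.02],0.44,0.087],[[-0.092,-0.142,0.05],0.55,0.087],[[-0.092,-0.142,0.08],0.66,0.087],[[-0.092,-0.142,0.11],0.755,0.087],[[-0.092,-0.142,0.14],0.755,0.087]]';python3 go.py 0.5085 -0.207 0.09 6.6
```

```text
time: 22.98
tool_pos: [0.5092, -0.2065, 0.1976]
ee_rot: [0.668, 0.744, 0.009, -0.001]
wrist_force: [-0.4, -0.1, -0.3]
gripper_width: 0.087
t 22.98 pos [ 0.5092 -0.2065  0.1976] yaw 6.2 F [-0.37 -0.06 -0.34] w 0.087
shift [-0.0019 -0.002   0.1075] turn -0.007 j [-0.52  0.33  1.67  0.02  1.14 -0.64] tiltz [ 0.01   0.015 -1.   ]
```

```bash
python3 -m handwheel '[[[-0.002,-0.002,0.02],0,0.087],[[-0.002,-0.002,0.04],-0.007,0.087],[[-0.002,-0.002,0.06],-0.007,0.087],[[-0.002,-0.002,0.08],-0.007,0.087],[[-0.002,-0.002,0.1],-0.007,0.087],[[-0.002,-0.002,0.107],-0.007,0.087],[[-0.002,-0.002,0.107],-0.007,0.087],[[-0.002,-0.002,0.107],-0.007,0.087]]';python3 go.py 0.5090 -0.207 0.05 6.6
```

```text
time: 23.65
tool_pos: [0.5086, -0.2071, 0.0907]
ee_rot: [0.665, 0.747, 0.009, -0.001]
wrist_force: [0.9, -0.8, 0.5]
gripper_width: 0.087
t 23.65 pos [ 0.5086 -0.2071  0.0907] yaw 6.6 F [ 0.92 -0.81  0.46] w 0.087
shift [-0.0005 -0.0001  0.0407] turn 0.0 j [-0.52  0.46  1.78  0.02  0.9  -0.65] tiltz [ 0.01   0.015 -1.   ]
```

```bash
python3 -m handwheel '[[[0,0,0.01],0,0.087],[[0,0,0.025],0,0.087],[[0,0,0.035],0,0.087],[[0,0,0.0405],0,0.087],[[0,0,0.0405],0,0.087],[[0,0,0.0405],0,0.06],[[0,0,0.0405],0,0.03],[[0,0,0.0405],0,0.03]]';python3 -m handwheel '[[[0,0,0],0,0.03],[[0,0,0],0,0.03],[[0,0,0],0,0.03],[[0,0,0],0,0.03],[[0,0,0],0,0.03],[[0,0,0],0,0.03],[[0,0,-0.01],0,0.03],[[0,0,-0.02],0,0.03]]';python3 go.py 0.558 0.247 0.34 100
```

```text
time: 24.32
tool_pos: [0.5095, -0.2068, 0.0508]
ee_rot: [0.665, 0.747, 0.009, -0.001]
wrist_force: [-0.2, -0.4, 1.2]
gripper_width: 0.0705
time: 24.98
tool_pos: [0.5082, -0.2064, 0.0705]
ee_rot: [0.665, 0.747, 0.009, -0.002]
wrist_force: [-0.2, -0.0, -6.3]
gripper_width: 0.0425
t 24.98 pos [ 0.5082 -0.2064  0.0705] yaw 6.6 F [-0.25 -0.01 -6.28] w 0.0425
shift [ 0.4486  0.1044 -0.2618] turn 1.512 j [-0.52  0.5   1.79  0.02  0.85 -0.66] tiltz [ 0.009  0.016 -1.   ]
```

```bash
python3 -m handwheel '[[[0,0,-0.03],0,0.03],[[0,0,-0.065],0,0.03],[[0,0,-0.1],0,0.03],[[0,0,-0.135],0,0.03],[[0,0,-0.17],0,0.03],[[0.0,0,-0.205],0,0.03],[[0.01,0.003,-0.24],-0.05,0.03],[[0.03,0.006,-0.26],-0.12,0.03]]';python3 go.py 0.558 0.247 0.34 100
```

```text
time: 25.65
tool_pos: [0.5095, -0.1818, 0.3357]
ee_rot: [0.619, 0.785, 0.009, 0.002]
wrist_force: [1.6, -0.9, -4.9]
gripper_width: 0.0428
t 25.65 pos [ 0.5095 -0.1818  0.3357] yaw 13.5 F [ 1.59 -0.93 -4.87] w 0.0428
shift [0.4057 0.1473 0.0017] turn -1.51 j [-0.48  0.19  1.5   0.02  1.44 -0.72] tiltz [ 0.014  0.012 -1.   ]
```

```bash
python3 -m handwheel '[[[0.03,0.01,0],-0.11,0.03],[[0.065,0.023,0],-0.22,0.03],[[0.1,0.036,0],-0.33,0.03],[[0.135,0.049,0],-0.44,0.03],[[0.17,0.062,0],-0.55,0.03],[[0.205,0.075,0],-0.66,0.03],[[0.24,0.088,0],-0.77,0.03],[[0.27,0.1,0],-0.88,0.03]]';python3 go.py 0.558 0.247 0.34 100
```

```text
time: 26.32
tool_pos: [0.5424, 0.1066, 0.3401]
ee_rot: [0.223, 0.975, 0.008, 0.005]
wrist_force: [0.9, -1.3, -5.5]
gripper_width: 0.0424
t 26.32 pos [0.5424 0.1066 0.3401] yaw 64.3 F [ 0.88 -1.28 -5.52] w 0.0424
shift [0.0469 0.1332 0.0021] turn -0.624 j [ 0.06  0.21  1.48  0.01  1.44 -1.06] tiltz [ 0.013  0.013 -1.   ]
```

```bash
python3 -m handwheel '[[[0.01,0.025,0],-0.11,0.03],[[0.02,0.055,0],-0.22,0.03],[[0.03,0.085,0],-0.33,0.03],[[0.04,0.115,0],-0.44,0.03],[[0.047,0.133,0],-0.55,0.03],[[0.047,0.133,0],-0.624,0.03],[[0.047,0.133,0],-0.624,0.03],[[0.047,0.133,0.0],-0.624,0.03]]';python3 go.py 0.558 0.247 0.245 100;python3 -c "
from h import *
im=save('side','s10')
cv2.imwrite('pics/s10c.png',cv2.resize(im[200:400,200:450],None,fx=3,fy=3,interpolation=2)[:,:,::-1])"
```

```text
time: 26.98
tool_pos: [0.557, 0.2467, 0.342]
ee_rot: [-0.086, 0.996, 0.006, 0.006]
wrist_force: [-0.3, -0.1, -5.4]
gripper_width: 0.0425
t 26.98 pos [0.557  0.2467 0.342 ] yaw 99.9 F [-0.25 -0.15 -5.36] w 0.0425
shift [ 0.0003 -0.0009  0.097 ] turn -0.001 j [ 0.3   0.29  1.36  0.01  1.48 -1.45] tiltz [ 0.012  0.013 -1.   ]
```

View pics/s10c.png

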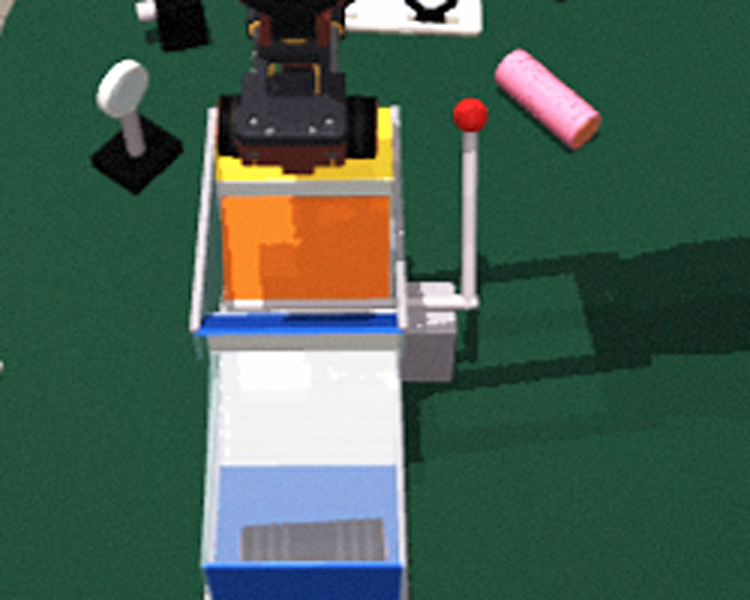

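The second housing is centred over the mouth. The lever hasn't moved, and the first housing is still in the blue bin.

```bash
python3 -m handwheel '[[[0,-0.001,0.02],0,0.03],[[0,-0.001,0.04],0,0.03],[[0,-0.001,0.06],0,0.03],[[0,-0.001,0.08],0,0.03],[[0,-0.001,0.092],0,0.03],[[0,-0.001,0.097],0,0.03],[[0,-0.001,0.097],0,0.03],[[0,-0.001,0.097],0,0.03]]';python3 go.py 0.558 0.247 0.245 100
```

```text
time: 27.7
tool_pos: [0.5588, 0.2461, 0.2457]
ee_rot: [-0.085, 0.996, 0.006, 0.007]
wrist_force: [0.3, 0.0, -5.6]
gripper_width: 0.0427
t 27.7 pos [0.5588 0.2461 0.2457] yaw 99.8 F [ 0.3   0.01 -5.6 ] w 0.0427
shift [0.0007 0.001  0.0007] turn -0.004 j [ 0.3   0.36  1.49  0.01  1.27 -1.45] tiltz [ 0.012  0.013 -1.   ]
```

```bash
python3 -m handwheel '[[[0,0,0],0,0.03],[[0,0,0],0,0.06],[[0,0,0],0,0.08],[[0,0,0],0,0.08],[[0,0,0],0,0.08],[[0,0,0],0,0.08],[[0,0,-0.03],0,0.08],[[0,0,-0.065],0,0.08]]';python3 -m handwheel '[[[0,0,-0.02],0,0.08],[[0,0,-0.03],0,0.08],[[0,0,-0.03],0,0.08],[[0,0,-0.03],0,0.08],[[0,0,-0.03],0,0.08],[[0,0,-0.03],0,0.08],[[0,0,-0.03],0,0.08],[[0,0,-0.03],0,0.08]]';python3 -c "
from h import *
im=save('side','s11')
cv2.imwrite('pics/s11c.png',cv2.resize(im[200:400,200:450],None,fx=3,fy=3,interpolation=2)[:,:,::-1]);
im=save('top','t11')"
```

```text
time: 28.37
tool_pos: [0.5561, 0.2447, 0.3087]
ee_rot: [-0.085, 0.996, 0.005, 0.004]
wrist_force: [1.5, 0.5, -0.0]
gripper_width: 0.0799
time: 29.03
tool_pos: [0.5555, 0.2443, 0.3375]
ee_rot: [-0.085, 0.996, 0.005, 0.003]
wrist_force: [0.5, -0.1, 0.8]
gripper_width: 0.0802
```

View pics/s11c.png

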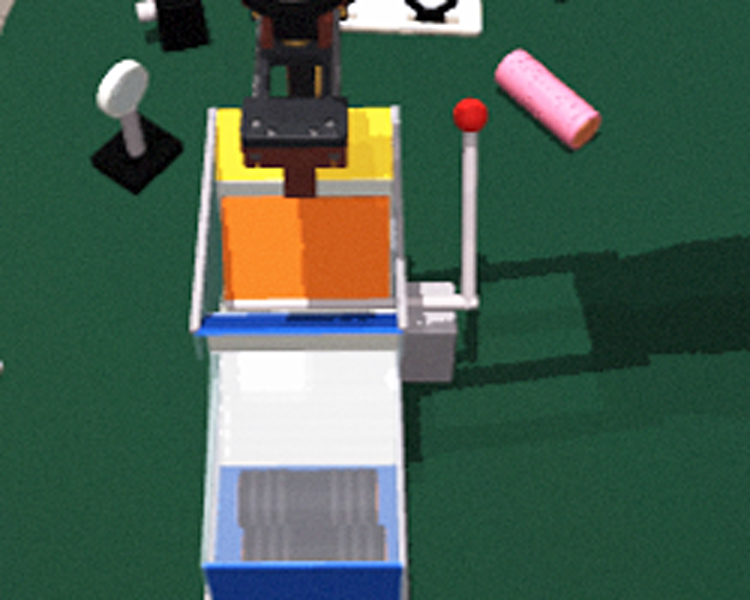

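View pics/t11.png

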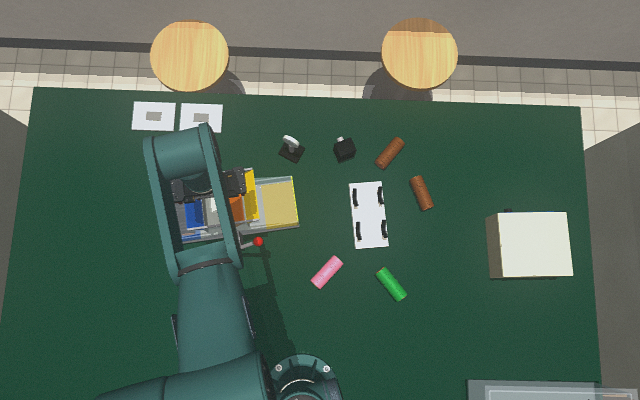

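```bash
python3 -m handwheel '[[[0,0,-0.01],0,0.08],[[0,0,-0.01],0,0.08],[[0,0,-0.01],0,0.08],[[0,0,-0.01],0,0.08],[[0,0,-0.01],0,0.08],[[0,0,-0.01],0,0.08],[[0,0,-0.01],0,0.08],[[0,0,-0.01],0,0.08]]';python3 -c "
from h import *
a=cv2.imread('pics/s11.png').astype(int); b=save('side','s12')[:,:,::-1].astype(int)
print('bin diff',np.abs(a-b)[350:390,268:335].mean(),np.abs(a-b)[150:180,440:470].mean())
for uv in((309/3+200,497/3+200),(313.5/3+200,542/3+200)):
  for z in (.04,.055):
    p=atz('side',uv,z); d=p-[.558,.247,0]; print(z,.985*d[0]+.174*d[1],-.174*d[0]+.985*d[1])
"
```

```text
time: 29.8
tool_pos: [0.5556, 0.2442, 0.3479]
ee_rot: [-0.085, 0.996, 0.005, 0.003]
wrist_force: [-1.2, 0.1, -0.5]
gripper_width: 0.0801
bin diff 2.1901741293532337 2.891111111111111
0.04 -0.0018903341532300576 0.14299078863045522
0.055 -0.0024788833946551188 0.14897669911144631
0.04 -0.005960314602704721 0.17842786171027872
0.055 -0.006489547169618803 0.1838973055016648
```

Both housings are still: the picture difference in the bin is only noise. They lie about 0.14–0.15 m and 0.18 m to +y, on the bin floor. Handing in.

```bash
python3 -c "
from h import *
print(arm.close_job())"
```

```text
the job is handed in; nothing more can be done
None
```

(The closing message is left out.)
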